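# Snap the battery cap onto the fishing scale

## Task

The fishing scale on the camping table has a fresh battery in it and needs its cap back: roll the scale over along the tabletop, without lifting it off, until its battery boss faces straight up, and let it lie there by itself. Then fetch the black cap, press it straight down onto the boss until it clicks, and keep pressing on past the click until it is fully home. Finish holding on, with the gripper still pressing the cap firmly down (do not let go or ease off), and leave the reel, the float and the spool where they are.

Things in the scene. Friction and masses are not known exactly. Their poses are not given: they have to be found in the camera images.
- scale: Hanging fishing scale, loose, about 0.2 kg: teal barrel 130 mm long along its y axis, with a soft square section 44 mm across, its flats 15 mm wide between round edges. Origin at the barrel's centre, 22 mm above the table on a flat (25 mm at most rolling). +x is the axis of the battery boss; at the start it is level and points towards the robot, within 0.5 rad. Display on the -x face.
- barrel_mid (a point): Same point as the scale's origin. The finger pads are grippy, so a level push only slides the scale. Pushing its near flank (a finger each side of the boss, tips 26 mm up) and sweeping forward and up in an arc about its far lower edge rolls it away, boss side up, onto the next flat, 38 mm on, where it lies stably. Hook to y = -120 mm, ring to y = +102 mm, inside the barrel's outline.
- seat (a point): Point on the scale's boss axis, 24 mm from its origin: centre of the black flange, 42 mm in diameter, round the boss. The cap's rim lies on this flange when it is fully home. With the boss up the flange is 46 mm above the table.
- boss_top (a point): Centre of the top of the white boss with the silver coin cell, 11 mm beyond seat on the boss axis, so 57 mm above the table with the boss up. The boss is 26 mm in diameter; its last 4 mm taper to 21 mm. Four sprung catches round its side, 5.6 mm above the flange, stand 2.3 mm out.
- cap: Round black plastic cap with an orange disc on top, loose, 20 g, 42 mm outside diameter, 15 mm tall, lying mouth down on the table. Origin at the centre of its lower rim, z along its axis out of the closed top. Any turn about its axis fits. A firm grip (40 N) on its side does not harm it.
- cap_top (a point): Centre of the cap's top, 15 mm above its origin. The mouth is 28 mm wide at a 4 mm lip, 34 mm behind it, 12 mm deep. Pressed onto the boss, the lip meets the catches with the rim about 7 mm above the flange; the push rises to 8 to 11 N, then drops suddenly (the click) at 5 to 4 mm, and the rim then goes down onto the flange, which stops it hard.
- spool: Black plastic line spool with green line, 60 mm diameter, 28 mm tall, lying flat, loose. Origin at the centre of its underside. To be left alone.
- float: Bright orange egg-shaped float with a thin white stem, about 96 mm long along x, 39 mm thick, loose. Origin on the table under its middle. To be left alone.
- reel: Silver spinning reel lying on its side, about 135 mm long (y), 100 mm wide and 78 mm tall, loose. Origin on the table under its middle. To be left alone.
- tackle_box: Closed red tackle box 310 x 170 mm (x, y), 118 mm tall plus a 24 mm handle, fixed. Origin at the centre of its underside. To be left alone.
Things that resemble listed ones, but are neither listed nor needed, are in the scene too. What is shaped like the cap but purple or yellow is not meant.

How it is judged (in metres and radians):
On the way, in this order (a step that is already met when the one before it is completed fails the run):
1. the scale lies by itself on the table with its battery boss straight up (angle between scale's own x axis and vertical below 0.1 rad and height (world z) of scale below 0.0245 m and linear speed of scale below 0.02 m/s and contact force between the fingers and scale below 0.3 N), for 0.2 s.
2. the cap has clicked past the catches and sits fully home on the flange (distance between cap and seat below 0.0025 m and angle between the z axis of cap and the x axis of scale, either way round below 0.1 rad and angle between scale's own x axis and vertical below 0.15 rad), for 0.1 s.
At the end, for the whole second after the job is handed in: The cap's rim centre is within 2.5 mm of the flange centre and square to the boss (0.1 rad), the scale lies on the table with its boss up (0.15 rad) and at rest, and the gripper is still on the cap and presses it onto the scale with more than 5 N (all of step 2 and height (world z) of scale below 0.0245 m and linear speed of scale below 0.02 m/s and contact force between the fingers and cap above 3 N and contact force between cap and scale above 5 N); the arm keeps its last pose, push and grip.
It fails at once if the scale is lifted off the table instead of rolled (height (world z) of scale above 0.034 m).
It fails at once if the reel is disturbed (distance of reel from where it was at the start of the episode above 0.02 m).
It fails at once if the float is disturbed (distance of float from where it was at the start of the episode above 0.02 m).
It fails at once if the spool is disturbed (distance of spool from where it was at the start of the episode above 0.02 m).
It also fails if it takes over 51 s, if anything falls off the work surface, if the arm or the gripper's body presses on something with over 40 N, if the wrist force passes 120 N, or if a joint passes its speed limit or range.

## Robot

A 6-joint arm with a two-finger parallel gripper is mounted at the origin on the work surface. World frame = base frame: x ahead of the robot, y to its left, z up, the work surface at z = 0. Lengths are in mm, angles in rad, forces in N, time in s.
With the tool pointing down it reaches from about 400 to 925 mm from the base axis. Payload 12.5 kg.
Tool frame: the origin (TCP) lies at the centre of the arm's flange, where the gripper is bolted on; the fingertips stand 190 mm ahead of it and the grasp point (between the pads) lies 171 mm ahead of it; z points along the fingers, y is the direction in which the jaws open and shut (so a half turn about z gives the same grasp; the last joint's range is limited). The gripper opens to 95 mm and grips with 3 to 60 N. Pads are 20 mm wide; open, the fingers measure 119 mm over their backs; the gripper's body (75 mm by 180 mm) begins 59 mm behind the grasp point.
Start: joints at [1.12, 0.491, 1.559, -0, 1.092, -0.106], TCP at [211.232, 588.223, 404.761] pointing down, gripper open.
Joint ranges: [-3.1, 3.1], [-0.84, 2.19], [0.05, 2.79], [-1.13, 4.28], [0.06, 2.93], [-2.69, 2.69]. Speed limits (rad/s): [2.22, 2.22, 2.79, 3.14, 3.14, 3.14].

## Interface

Orientations are given as [roll, pitch, yaw] about the fixed x, y, z axes, in that order (R = Rz(yaw) Ry(pitch) Rx(roll)).
In Python, from cell import env, optics gives the robot as it stands.
- The arm moves only by the tool apply_moves, never from a script. Its argument "commands" is a list of rows, each a list of 7 numbers: the turn, a rotation vector about the tool's x, y, z in degrees, then the shift along the tool's x, y, z in m, then the finger opening in m, from 0 to 0.0951. A call has 1 to 5 rows; each row shifts and turns the commanded pose from where the row before left it, along the tool's axes as they then stand; what a row does not reach is not made up. A row lasts 1/12 s, in which the tool goes at most 41.7 mm and 7.16 degrees, less where a joint would pass 70% of its speed; a pose out of reach is approached as far as the arm can. A call with a gripper value outside its range is refused whole. The fingers move at their own pace and stop on an object; the grip force is fixed at half the most. Time passes only in rows, so rows that do not move let the fingers close. It gives the time, the measured TCP pose, the force and the opening at its end, in the units of the state.
- env.state(): the state, without advancing time (a new reading comes with each control period).
- optics.read_camera(name): name is "scene" or "top"; returns a dict with "color" (480x640x3 uint8, red, green, blue), "fx", "fy", "cx", "cy" (pixels), "distortion" ([k1, k2, p1, p2, k3] as OpenCV has them; the pictures are not rectified), "eye" and "rotation" of the camera in the world. Camera axes: x right, y up, looking along -z (the intrinsics and any distortion apply to the point x, -y, -z); pixel columns grow to the right and rows downward; lengths in mm; the calibration is good to about 2 mm. A picture is of the moment at which its call begins. There is no depth.
- env.job_done(): hands the job in, once; it reports no verdict.
The state is a dict: "t": time; "joints": joint angles; "qvel": joint speeds; "tau": joint torques, N m; "eef_pos": TCP position; "tcp_rot": TCP orientation; "ft_force": force on the tool from outside, world axes, zero at the start; "moment": the same for the moment, N m; "opening": opening from 0.0 (shut) to 1.0 (fully open).
Only numpy, scipy, OpenCV 4.12 (cv2) and the standard library are available. Lean on these libraries where they do the work, as an engineer would, in place of code of your own. Each camera call takes 0.05 s, during which the arm holds its last target. There are 200 camera calls.

## Working session

There is one attempt and no reset: what is moved stays moved. The work goes in short steps, Python scripts to look and compute and a tool call to move; the robot and the scene stay as the last step left them, time stands still between calls to the robot, and variables do not carry over. Pictures are saved under pics/ and viewed, about 8 in all and at most 12, crops included, and the job is handed in when it is done.

Besides the shell and the picture viewer there is one more tool, called after "Call:" by a JSON object that holds its "op" and its "data". apply_moves: Moves the arm, as the interface text tells. Its arguments: {"type":"object","properties":{"commands":{"type":"array","items":{"type":"array","items":{"type":"number"}}}},"required":["commands"]}

```bash
mkdir -p pics; ls
cat > h.py <<'E'
import numpy as np, cv2
from cell import env, optics
def shot(n,f=None):
    c=optics.read_camera(n)
    if f: cv2.imwrite('pics/'+f,c['color'][:,:,::-1])
    return c
def ray(c,u,v):
    K=np.array([[c['fx'],0,c['cx']],[0,c['fy'],c['cy']],[0,0,1.]])
    p=cv2.undistortPoints(np.array([[[u,v]]],float),K,np.array(c['distortion'],float))[0,0]
    return np.array(c['eye'],float),np.array(c['rotation'],float)@np.array([p[0],-p[1],-1])
def onz(c,u,v,z):
    e,d=ray(c,u,v); return e+d*(z-e[2])/d[2]
def proj(c,P):
    q=np.array(c['rotation']).T@(np.array(P,float)-np.array(c['eye'])); q=np.array([q[0],-q[1],-q[2]])
    K=np.array([[c['fx'],0,c['cx']],[0,c['fy'],c['cy']],[0,0,1.]])
    return cv2.projectPoints(q.reshape(1,3),np.zeros(3),np.zeros(3),K,np.array(c['distortion'],float))[0][0,0]
E
python3 - <<'E'
from h import *
for n in('top','scene'):
    c=shot(n,n+'1.png'); print(n,c['eye'],np.round(c['rotation'],3).tolist(),c['fx'],c['distortion'])
print(env.state())
E
```

```text
pics
top [ 470.56925481   89.61561658 1183.6052982 ] [0.061, -0.006, -1.548] 434.45092218118634 [-0.10268178  0.          0.          0.          0.        ]
scene [ 968.92105116 -375.64828421  753.46835155] [0.764, 0.012, 0.742] 458.9952572559864 [0.02418723 0.         0.         0.         0.        ]
{'t': 0.1, 'joints': array([ 1.12038323e+00,  4.91500516e-01,  1.55940577e+00, -3.48912339e-05,
        1.09169118e+00, -1.05615944e-01]), 'qvel': array([-3.24405011e-04, -1.30488746e-03, -6.47195114e-04, -9.83964736e-05,
       -9.26759543e-04, -4.78898350e-04]), 'tau': array([ 1.78953687e-03, -6.13621402e+01, -2.58605880e+01,  6.93366048e-02,
        4.71217255e-02, -6.20587298e-05]), 'eef_pos': array([211.23030085, 588.19015384, 404.21337239]), 'tcp_rot': array([-3.14059018e+00, -7.51530097e-05,  2.79681157e+00]), 'ft_force': array([0.31325772, 0.36847258, 0.767597  ]), 'moment': array([ 0.02237707, -0.02438787, -0.04516207]), 'opening': 1.005136073615311}
```

View pics/top1.png

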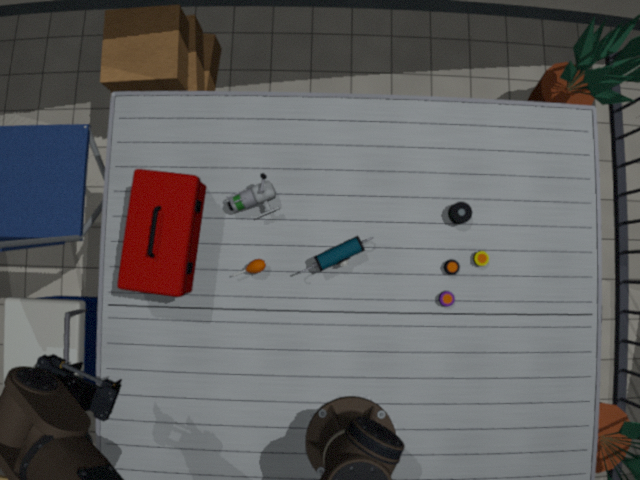

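View pics/scene1.png

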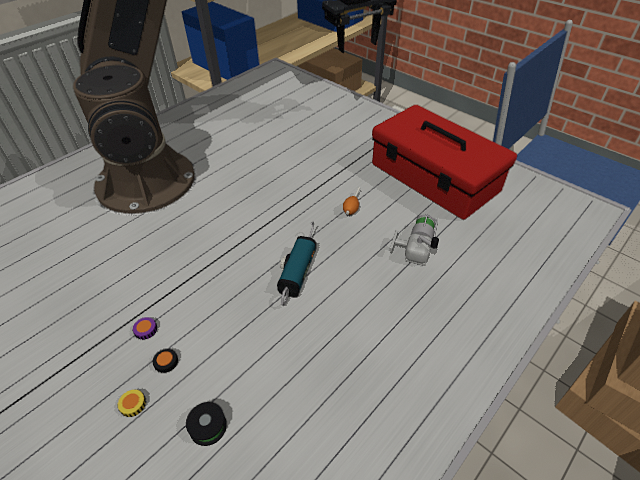

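Top view: teal scale is at (338,255), boss towards the robot at about (337,264). Cap candidates are black rim/orange disc at (452,267), purple at (447,299), and yellow at (482,258). The spool (460,213) is black too. In the scene view the same caps are at (165,360), (145,327) and (131,402). The black one at (452,267) fits the description; I'll check it in a close crop.

```bash
python3 - <<'E'
s=open('h.py').read()
s=s.replace("    if f:","    c['rotation']=Rotation.from_euler('xyz',c['rotation']).as_matrix()\n    if f:").replace("from cell","from scipy.spatial.transform import Rotation\nfrom cell")
open('h.py','w').write(s)
E
python3 - <<'E'
from h import *
T=shot('top');S=shot('scene')
def blobs(c,lo,hi,amin=20):
    h=cv2.cvtColor(c['color'],cv2.COLOR_RGB2HSV); m=cv2.inRange(h,lo,hi)
    n,l,st,ce=cv2.connectedComponentsWithStats(m)
    return [(st[i].tolist(),np.round(ce[i],1),np.argwhere(l==i)[:,::-1]) for i in range(1,n) if st[i][4]>=amin]
for c,nm in((T,'top'),(S,'scene')):
    print(nm,'orange');
    for b in blobs(c,(5,140,90),(18,255,255)):
        if b[0][4]<2500: print(b[0],b[1],np.round(onz(c,*b[1],15),1))
    print('teal')
    for b in blobs(c,(88,110,30),(104,255,255),80):
        r=cv2.minAreaRect(b[2].astype(np.float32)); bx=cv2.boxPoints(r)
        print(b[0],b[1],np.round(r[1],1),np.round(onz(c,*b[1],35),1),[np.round(onz(c,*p,22),0).tolist() for p in bx])
a=cv2.resize(T['color'][190:320,280:500],None,fx=3.6,fy=3.6,interpolation=cv2.INTER_CUBIC)
b=np.hstack([cv2.resize(S['color'][215:315,250:350],(396,396),interpolation=cv2.INTER_CUBIC),cv2.resize(S['color'][305:425,100:220],(396,396),interpolation=cv2.INTER_CUBIC)])
cv2.imwrite('pics/crop1.png',a[:,:,::-1]);cv2.imwrite('pics/crop2.png',b[:,:,::-1])
E
```

```text
top orange
[550, 63, 16, 6, 38] [557.2  65. ] [1072.2 -588.1   15. ]
[556, 70, 11, 16, 65] [560.1  77.7] [1033.2 -594.7   15. ]
[568, 94, 25, 10, 197] [580.6  98.9] [ 972.6 -655.7   15. ]
[478, 254, 8, 8, 49] [481.6 257.7] [ 504.6 -349.1   15. ]
[246, 260, 19, 13, 179] [255.6 265.9] [468.8 265.   15. ]
[447, 262, 11, 10, 83] [452.  266.6] [ 478.7 -266.6   15. ]
[443, 295, 9, 8, 60] [447.  298.4] [ 392.5 -253.7   15. ]
[599, 403, 28, 26, 414] [609.3 414.3] [  66.7 -738.1   15. ]
[599, 422, 24, 14, 117] [610.7 429.5] [  22.2 -745.4   15. ]
[608, 434, 16, 3, 30] [615.9 435.4] [   3.9 -763.5   15. ]
[606, 459, 7, 10, 41] [608.6 463.9] [ -79.4 -746.3   15. ]
teal
[317, 238, 45, 31, 673] [338.9 253. ] [15.7 45.2] [508.1  42.6  35. ] [[498.0, 105.0, 22.0], [555.0, -2.0, 22.0], [518.0, -21.0, 22.0], [461.0, 86.0, 22.0]]
scene orange
[403, 0, 13, 11, 99] [409.1   4.4] [-162.6 1405.8   15. ]
[436, 0, 35, 13, 265] [455.6   4.2] [ -13.6 1532.4   15. ]
[495, 0, 42, 13, 318] [519.   4.] [ 188.1 1700.1   15. ]
[565, 0, 52, 14, 402] [595.    4.3] [ 428.1 1888.2   15. ]
[616, 1, 24, 19, 322] [628.8  
[... 2744 characters left out ...]
 ]
[622, 112, 18, 16, 173] [631.5 119.2] [ 832.1 1082.9   15. ]
[547, 115, 18, 15, 146] [555.  122.5] [677.5 927.2  15. ]
[592, 117, 48, 25, 475] [615.5 128.9] [ 816.1 1003.4   15. ]
[564, 122, 45, 24, 374] [586.2 133.8] [765.2 927.3  15. ]
[608, 138, 32, 21, 292] [624.8 148.1] [866.3 925.7  15. ]
[343, 196, 16, 18, 209] [350.7 204.3] [464.3 269.7  15. ]
[137, 320, 14, 12, 131] [143.5 325.8] [ 391.9 -252.    15. ]
[156, 351, 17, 15, 179] [164.1 358.1] [ 478.1 -264.9   15. ]
[122, 394, 17, 15, 196] [130.1 400.9] [ 503.  -347.8   15. ]
teal
[279, 238, 36, 50, 912] [298.1 260.6] [22.5 47.5] [508.   46.7  35. ] [[505.0, -7.0, 22.0], [443.0, 106.0, 22.0], [494.0, 119.0, 22.0], [551.0, 7.0, 22.0]]
```

View pics/crop1.png

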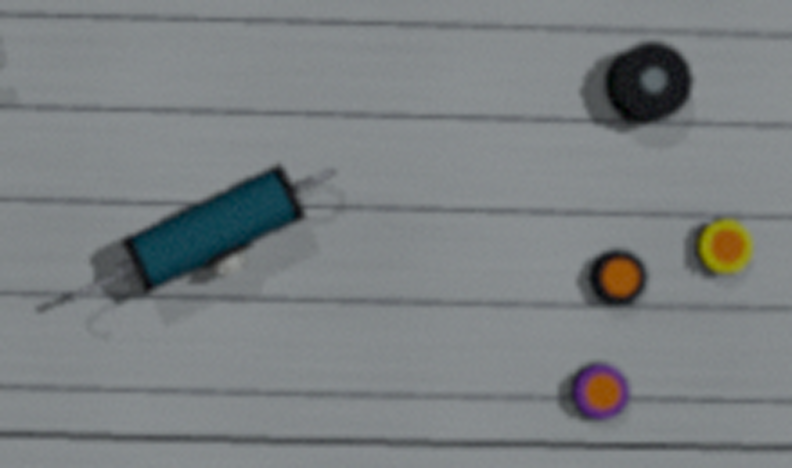

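View pics/crop2.png

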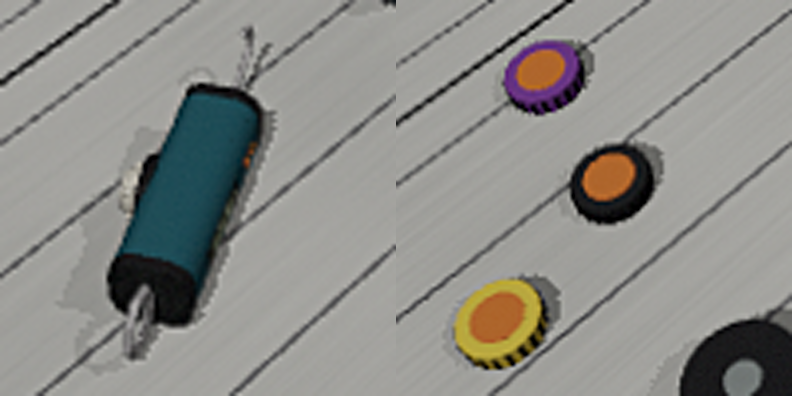

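The close crop confirms that the black-rimmed cap with the orange disc is at top (452,267), about (478,-266) mm. The scale's boss (white, with a black flange) faces the robot. I'll refine the scale's pose and work out the approach.

```bash
cat >> h.py <<'E'
def plan(P,yaw):
    "shift in tool axes (mm) and turn about tool z (deg) to reach TCP P, yaw deg, tool down"
    s=env.state(); r=Rotation.from_euler('xyz',s['tcp_rot']).as_matrix()
    y=np.degrees(np.arctan2(r[1,0],r[0,0])); turn=-((yaw-y+180)%360-180)
    R=Rotation.from_euler('xyz',[np.pi,0,np.radians(yaw)]).as_matrix()
    print('t',round(s['t'],2),'pos',s['eef_pos'].round(1),'rot',np.degrees(s['tcp_rot']).round(2),'turn z',round(turn,2),'then shift',(R.T@(np.array(P)-s['eef_pos'])).round(1),'ft',s['ft_force'].round(1),'open',round(s['opening'],3))
E
python3 - <<'E'
from h import *
T=shot('top'); S=shot('scene')
def big(m,roi):
    x0,y0,x1,y1=roi; k=np.zeros_like(m); k[y0:y1,x0:x1]=m[y0:y1,x0:x1]
    n,l,st,ce=cv2.connectedComponentsWithStats(k); i=1+np.argmax(st[1:,4]); return np.argwhere(l==i)[:,::-1].astype(np.float32)
for c,roi in((T,(300,230,375,285)),(S,(260,225,330,310))):
    h=cv2.cvtColor(c['color'],cv2.COLOR_RGB2HSV)
    teal=cv2.inRange(h,(85,100,20),(108,255,255)); dark=cv2.inRange(h,(0,0,0),(180,255,55))
    for nm,m in(('teal',teal),('all',teal|dark)):
        p=big(m,roi); W=np.array([onz(c,*q,26)[:2] for q in p])
        ctr=W.mean(0); a=np.radians(118); 
        e,v=np.linalg.eigh(np.cov(W.T)); d=v[:,1]; d=d*np.sign(d[1]); f=np.array([d[1],-d[0]])
        al=(W-ctr)@d; pf=(W-ctr)@f
        print(nm,len(p),'ctr',ctr.round(1),'ang',np.degrees(np.arctan2(d[1],d[0])).round(2),'along',al.min().round(1),al.max().round(1),'perp',pf.min().round(1),pf.max().round(1),'mid',(ctr+d*(al.min()+al.max())/2+f*(pf.min()+pf.max())/2).round(1))
    w=cv2.inRange(h,(0,0,165 if c is S else 150),(180,60,255)); x0,y0,x1,y1=(330,256,352,272) if c is T else (275,250,292,275)
    q=np.argwhere(w[y0:y1,x0:x1]>0)[:,::-1]+[x0,y0]; print('white',len(q),q.mean(0) if len(q) else '', onz(c,*q.mean(0),28).round(1) if len(q) else '')
E
```

```text
teal 684 ctr [508.4  42.4] ang 116.88 along -62.6 60.6 perp -21.8 20.1 mid [508.   41.1]
all 759 ctr [507.4  42.8] ang 117.05 along -67.0 65.5 perp -24.7 21.1 mid [506.2  41.3]
white 0  
teal 921 ctr [502.   52.5] ang 118.87 along -67.1 64.0 perp -24.5 24.5 mid [502.8  51.2]
all 1311 ctr [508.6  41.2] ang 119.09 along -80.2 84.1 perp -28.7 27.1 mid [507.   42.5]
white 46 [279.32608696 258.17391304] [469.4  29.3  28. ]
```

Scale centre is at about (507,42) with the barrel at 117°, so I push along about 27.5°. First I turn the tool.

Call:
{"op": "apply_moves", "data": {"commands": [[0, 0, 7, 0, 0, 0, 0.07], [0, 0, 7, 0, 0, 0, 0.07], [0, 0, 7, 0, 0, 0, 0.07], [0, 0, 7, 0, 0, 0, 0.07], [0, 0, 7, 0, 0, 0, 0.07]]}}

```text
t: 0.72
eef_pos: [211.2, 588.2, 404.7]
tcp_rot: [-3.142, 0.0, 2.18]
ft_force: [-0.2, -0.5, 0.1]
opening: 0.755
```

Call:
{"op": "apply_moves", "data": {"commands": [[0, 0, 7, 0, 0, 0, 0.07], [0, 0, 7, 0, 0, 0, 0.07], [0, 0, 7, 0, 0, 0, 0.07], [0, 0, 7, 0, 0, 0, 0.07], [0, 0, 7, 0, 0, 0, 0.07]]}}

```text
t: 1.13
eef_pos: [211.2, 588.2, 404.7]
tcp_rot: [-3.142, 0.0, 1.569]
ft_force: [-0.1, 0.5, 0.8]
opening: 0.737
```

Call:
{"op": "apply_moves", "data": {"commands": [[0, 0, 7, 0, 0, 0, 0.07], [0, 0, 7, 0, 0, 0, 0.07], [0, 0, 7, 0, 0, 0, 0.07], [0, 0, 7, 0, 0, 0, 0.07], [0, 0, 7, 0, 0, 0, 0.07]]}}

```text
t: 1.55
eef_pos: [211.2, 588.2, 404.7]
tcp_rot: [3.142, 0.0, 0.958]
ft_force: [-0.2, 0.2, -0.8]
opening: 0.735
```

Call:
{"op": "apply_moves", "data": {"commands": [[0, 0, 7, 0, 0, 0, 0.07], [0, 0, 7, 0, 0, 0, 0.07], [0, 0, 7, 0, 0, 0, 0.07], [0, 0, 6.7, 0, 0, 0, 0.07]]}}

```text
t: 1.88
eef_pos: [211.3, 588.2, 404.7]
tcp_rot: [3.142, 0.0, 0.475]
ft_force: [0.9, 0.5, -0.5]
opening: 0.736
```

```bash
python3 -c "
from h import *
plan([462.5,19.2,300],27.5)"
```

```text
t 1.88 pos [211.3 588.2 404.7] rot [180.     0.    27.19] turn z -0.31 then shift [-39.9 620.7 104.7] ft [ 0.9  0.5 -0.5] open 0.736
```

Call:
{"op": "apply_moves", "data": {"commands": [[0, 0, 0, -0.0025, 0.0388, 0, 0.07], [0, 0, 0, -0.0025, 0.0388, 0, 0.07], [0, 0, 0, -0.0025, 0.0388, 0, 0.07], [0, 0, 0, -0.0025, 0.0388, 0, 0.07], [0, 0, 0, -0.0025, 0.0388, 0, 0.07]]}}

```text
t: 2.3
eef_pos: [290.1, 408.8, 404.7]
tcp_rot: [-3.142, -0.0, 0.481]
ft_force: [1.5, 0.9, 0.3]
opening: 0.74
```

Call:
{"op": "apply_moves", "data": {"commands": [[0, 0, 0, -0.0025, 0.0388, 0, 0.07], [0, 0, 0, -0.0025, 0.0388, 0, 0.07], [0, 0, 0, -0.0025, 0.0388, 0, 0.07], [0, 0, 0, -0.0025, 0.0388, 0, 0.07], [0, 0, 0, -0.0025, 0.0388, 0, 0.07]]}}

```text
t: 2.72
eef_pos: [368.7, 230.9, 405.0]
tcp_rot: [-3.142, -0.001, 0.481]
ft_force: [0.9, 0.3, 0.2]
opening: 0.737
```

Call:
{"op": "apply_moves", "data": {"commands": [[0, 0, 0, -0.0025, 0.0388, 0, 0.07], [0, 0, 0, -0.0025, 0.0388, 0, 0.07], [0, 0, 0, -0.0025, 0.0388, 0, 0.07], [0, 0, 0, -0.0025, 0.0388, 0, 0.07], [0, 0, 0, -0.0025, 0.0388, 0, 0.07]]}}

```text
t: 3.13
eef_pos: [447.4, 52.9, 405.0]
tcp_rot: [3.141, -0.001, 0.481]
ft_force: [1.1, 0.2, 1.1]
opening: 0.733
```

Call:
{"op": "apply_moves", "data": {"commands": [[0, 0, 0, -0.0025, 0.0388, 0, 0.07], [0, 0, 0, 0, 0, 0.035, 0.07], [0, 0, 0, 0, 0, 0.035, 0.07], [0, 0, 0, 0, 0, 0.035, 0.07], [0, 0, 0, 0, 0, 0, 0.07]]}}

```text
t: 3.55
eef_pos: [461.9, 19.0, 295.2]
tcp_rot: [-3.137, 0.007, 0.48]
ft_force: [-0.6, 0.1, -0.3]
opening: 0.734
```

```bash
python3 -c "
from h import *
plan([462.5,19.2,216],27.5)
T=shot('top');S=shot('scene')
a=cv2.resize(T['color'][200:320,260:420],(528,396));b=cv2.resize(S['color'][200:320,230:350],(396,396))
cv2.imwrite('pics/b.png',np.vstack([a,cv2.copyMakeBorder(b,0,0,0,132,0)])[:,:,::-1][:600] if 0 else np.hstack([cv2.resize(a,(400,300)),cv2.resize(b,(400,300))])[:,:,::-1])"
```

```text
t 3.55 pos [461.9  19.  295.2] rot [-179.74    0.39   27.49] turn z -0.01 then shift [ 0.6  0.  79.2] ft [-0.6  0.1 -0.3] open 0.734
```

View pics/b.png

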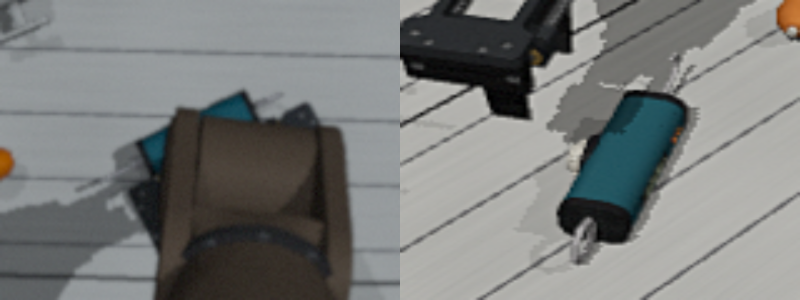

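The gripper straddles the boss as intended (scene crop: fingers behind the barrel, boss at (578,158)). Next: lower until the tips are 26 mm up, then creep forward to contact.

Call:
{"op": "apply_moves", "data": {"commands": [[0, 0, 0, 0, 0, 0.028, 0.07], [0, 0, 0, 0, 0, 0.028, 0.07], [0, 0, 0, 0, 0, 0.023, 0.07], [0, 0, 0, 0.003, 0, 0, 0.07], [0, 0, 0, 0.003, 0, 0, 0.07]]}}

```text
t: 4.07
eef_pos: [469.0, 22.3, 222.2]
tcp_rot: [3.141, -0.001, 0.481]
ft_force: [0.1, 0.1, 0.0]
opening: 0.736
```

Call:
{"op": "apply_moves", "data": {"commands": [[0, 0, 0, 0.003, 0, 0, 0.07], [0, 0, 0, 0.003, 0, 0, 0.07], [0, 0, 0, 0.002, 0, 0, 0.07]]}}

```text
t: 4.32
eef_pos: [476.0, 26.0, 222.3]
tcp_rot: [3.14, -0.003, 0.481]
ft_force: [-0.4, 0.4, 0.7]
opening: 0.734
```

```bash
python3 -c "
from h import *
plan([478.5,27.4,216],27.5)"
```

```text
t 4.32 pos [476.   26.  222.3] rot [ 1.7991e+02 -1.5000e-01  2.7560e+01] turn z 0.06 then shift [ 2.9 -0.   6.3] ft [-0.4  0.4  0.7] open 0.734
```

Call:
{"op": "apply_moves", "data": {"commands": [[0, 0, 0, 0, 0, 0.006, 0.07], [0, 0, 0, 0.001, 0, 0, 0.07], [0, 0, 0, 0.001, 0, 0, 0.07]]}}

```text
t: 4.57
eef_pos: [477.0, 26.7, 214.6]
tcp_rot: [-3.141, 0.0, 0.481]
ft_force: [-0.6, 0.0, -0.7]
opening: 0.74
```

Call:
{"op": "apply_moves", "data": {"commands": [[0, 0, 0, 0.001, 0, 0, 0.07], [0, 0, 0, 0, 0, 0, 0.07]]}}

```text
t: 4.73
eef_pos: [478.0, 27.2, 214.7]
tcp_rot: [-3.141, 0.0, 0.481]
ft_force: [0.3, 0.6, -0.3]
opening: 0.737
```

Call:
{"op": "apply_moves", "data": {"commands": [[0, 0, 0, 0.001, 0, -0.0013, 0.07], [0, 0, 0, 0, 0, 0, 0.07]]}}

```text
t: 4.9
eef_pos: [478.9, 27.6, 216.2]
tcp_rot: [-3.142, -0.0, 0.481]
ft_force: [-0.3, 0.0, 0.3]
opening: 0.736
```

Call:
{"op": "apply_moves", "data": {"commands": [[0, 0, 0, 0.001, 0, 0, 0.07], [0, 0, 0, 0, 0, 0, 0.07]]}}

```text
t: 5.07
eef_pos: [479.7, 28.1, 216.1]
tcp_rot: [-3.141, 0.0, 0.481]
ft_force: [-0.8, -0.0, 0.5]
opening: 0.739
```

Call:
{"op": "apply_moves", "data": {"commands": [[0, 0, 0, 0.001, 0, 0, 0.07], [0, 0, 0, 0, 0, 0, 0.07]]}}

```text
t: 5.23
eef_pos: [480.6, 28.6, 216.0]
tcp_rot: [-3.141, 0.0, 0.481]
ft_force: [-1.3, -1.0, 0.4]
opening: 0.735
```

Contact felt at about 1.6 N. Now the rolling arc, about 5° per row.

Call:
{"op": "apply_moves", "data": {"commands": [[0, 0, 0, 0.003, 0, -0.0025, 0.07], [0, 0, 0, 0.003, 0, -0.0025, 0.07], [0, 0, 0, 0.003, 0, -0.0023, 0.07], [0, 0, 0, 0.003, 0, -0.0022, 0.07]]}}

```text
t: 5.57
eef_pos: [491.6, 34.3, 225.9]
tcp_rot: [3.141, -0.0, 0.481]
ft_force: [-0.6, 0.2, 0.7]
opening: 0.736
```

```bash
python3 -c "
from h import *
plan([480.6,28.6,216],27.5)
S=shot('scene')
cv2.imwrite('pics/r1.png',cv2.resize(S['color'][190:310,220:380],(640,480),interpolation=cv2.INTER_CUBIC)[:,:,::-1])"
```

```text
t 5.57 pos [491.6  34.3 225.9] rot [ 1.7999e+02 -2.0000e-02  2.7550e+01] turn z 0.05 then shift [-12.4  -0.    9.9] ft [-0.6  0.2  0.7] open 0.736
```

View pics/r1.png

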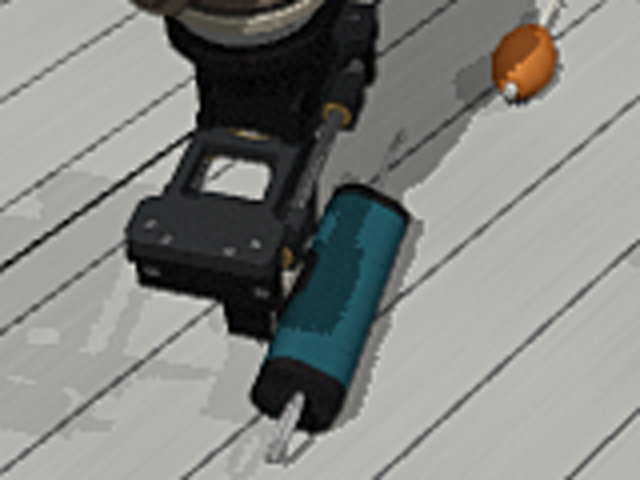

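It is rolling: the end cap is tilted in the crop at (300,390) and the flange edge shows. I'll continue the arc.

Call:
{"op": "apply_moves", "data": {"commands": [[0, 0, 0, 0.0032, 0, -0.0018, 0.07], [0, 0, 0, 0.0034, 0, -0.0018, 0.07], [0, 0, 0, 0.0035, 0, -0.0015, 0.07], [0, 0, 0, 0.0036, 0, -0.0015, 0.07], [0, 0, 0, 0.0038, 0, -0.001, 0.07]]}}

```text
t: 6.03
eef_pos: [507.2, 42.4, 233.4]
tcp_rot: [3.141, -0.0, 0.481]
ft_force: [-0.6, -0.1, 2.4]
opening: 0.731
```

Call:
{"op": "apply_moves", "data": {"commands": [[0, 0, 0, 0.0038, 0, -0.001, 0.07], [0, 0, 0, 0.004, 0, -0.0006, 0.07], [0, 0, 0, 0.004, 0, -0.0005, 0.07], [0, 0, 0, 0.004, 0, -0.0002, 0.07], [0, 0, 0, 0.004, 0, 0, 0.07]]}}

```text
t: 6.45
eef_pos: [524.8, 51.6, 235.6]
tcp_rot: [3.141, -0.001, 0.481]
ft_force: [0.5, -0.1, 4.2]
opening: 0.736
```

```bash
python3 -c "
from h import *
plan([480.6,28.6,216],27.5)
S=shot('scene')
cv2.imwrite('pics/r2.png',cv2.resize(S['color'][190:310,220:380],(640,480),interpolation=cv2.INTER_CUBIC)[:,:,::-1])"
```

```text
t 6.45 pos [524.8  51.6 235.6] rot [ 1.7999e+02 -4.0000e-02  2.7540e+01] turn z 0.04 then shift [-49.8  -0.   19.6] ft [ 0.5 -0.1  4.2] open 0.736
```

View pics/r2.png

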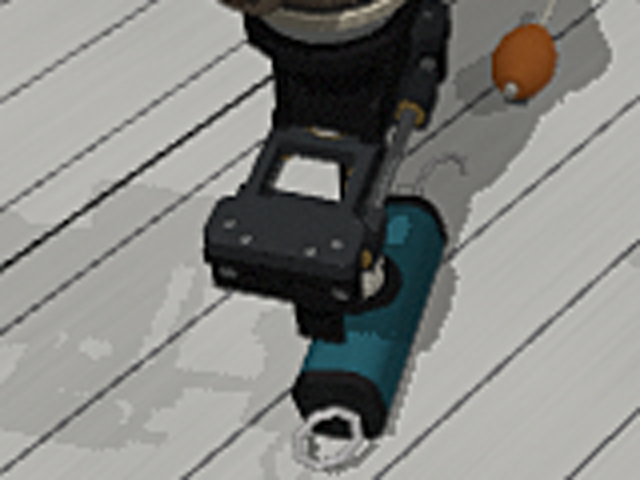

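It is nearly over, with the boss visible at (378,280). Finish the arc.

Call:
{"op": "apply_moves", "data": {"commands": [[0, 0, 0, 0.004, 0, 0.0002, 0.07], [0, 0, 0, 0.004, 0, 0.0004, 0.07], [0, 0, 0, 0.004, 0, 0.0006, 0.07], [0, 0, 0, 0.004, 0, 0.0007, 0.07], [0, 0, 0, 0.0025, 0, 0.0003, 0.07]]}}

```text
t: 6.92
eef_pos: [540.7, 59.9, 235.2]
tcp_rot: [3.141, 0.0, 0.481]
ft_force: [-13.3, -5.2, 47.9]
opening: 0.736
```

```bash
python3 -c "
from h import *
plan([480.6,28.6,216],27.5)
S=shot('scene')
cv2.imwrite('pics/r3.png',cv2.resize(S['color'][190:310,220:380],(640,480),interpolation=cv2.INTER_CUBIC)[:,:,::-1])"
```

```text
t 6.92 pos [540.7  59.9 235.2] rot [1.7998e+02 2.0000e-02 2.7570e+01] turn z 0.07 then shift [-67.7   0.   19.2] ft [-13.3  -5.2  47.9] open 0.736
```

View pics/r3.png

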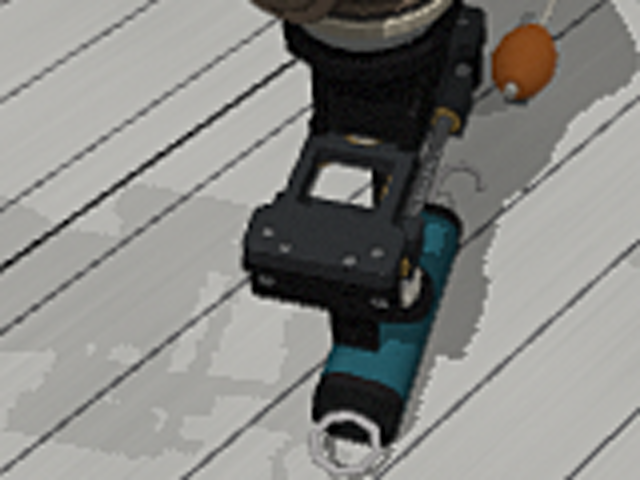

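The boss is up; the tips press on the upper flat at 48 N. Lift straight off and look.

Call:
{"op": "apply_moves", "data": {"commands": [[0, 0, 0, 0, 0, -0.001, 0.07], [0, 0, 0, 0, 0, -0.001, 0.07], [0, 0, 0, 0, 0, -0.002, 0.07], [0, 0, 0, 0, 0, -0.004, 0.07], [0, 0, 0, 0, 0, -0.01, 0.07]]}}

```text
t: 7.38
eef_pos: [540.5, 59.9, 250.6]
tcp_rot: [-3.14, 0.002, 0.481]
ft_force: [-0.5, -0.5, 0.2]
opening: 0.739
```

Call:
{"op": "apply_moves", "data": {"commands": [[0, 0, 0, 0, 0, -0.03, 0.07], [0, 0, 0, 0, 0, -0.03, 0.07], [0, 0, 0, 0, 0, -0.03, 0.07], [0, 0, 0, 0, 0, -0.03, 0.07], [0, 0, 0, 0, 0, 0, 0.07]]}}

```text
t: 7.8
eef_pos: [541.1, 60.0, 377.0]
tcp_rot: [3.138, -0.007, 0.481]
ft_force: [-0.2, -0.8, 0.1]
opening: 0.738
```

```bash
python3 -c "
from h import *
plan([478.3,-265.8,320],27.5)"
```

```text
t 7.8 pos [541.1  60.  377. ] rot [179.79  -0.41  27.55] turn z 0.05 then shift [-206.1  260.    57. ] ft [-0.2 -0.8  0.1] open 0.738
```

Call:
{"op": "apply_moves", "data": {"commands": [[0, 0, 0, -0.0229, 0.0289, 0, 0.07], [0, 0, 0, -0.0229, 0.0289, 0, 0.07], [0, 0, 0, -0.0229, 0.0289, 0, 0.07], [0, 0, 0, -0.0229, 0.0289, 0, 0.07], [0, 0, 0, -0.0229, 0.0289, 0, 0.07]]}}

```text
t: 8.22
eef_pos: [505.3, -122.6, 371.4]
tcp_rot: [-3.141, -0.0, 0.481]
ft_force: [0.6, -0.7, -0.4]
opening: 0.737
```

Call:
{"op": "apply_moves", "data": {"commands": [[0, 0, 0, -0.0229, 0.0289, 0, 0.07], [0, 0, 0, -0.0229, 0.0289, 0, 0.07], [0, 0, 0, -0.0229, 0.0289, 0, 0.07], [0, 0, 0, -0.0229, 0.0289, 0, 0.07], [0, 0, 0, 0, 0, 0.028, 0.07]]}}

```text
t: 8.63
eef_pos: [477.8, -271.4, 346.7]
tcp_rot: [3.134, -0.003, 0.477]
ft_force: [-0.3, -0.7, -0.5]
opening: 0.738
```

Call:
{"op": "apply_moves", "data": {"commands": [[0, 0, 0, 0, 0, 0.028, 0.07], [0, 0, 0, 0, 0, 0, 0.07]]}}

```text
t: 8.8
eef_pos: [477.2, -266.2, 311.4]
tcp_rot: [-3.135, 0.003, 0.479]
ft_force: [-0.8, -0.2, -1.1]
opening: 0.736
```

Run:
```python
from h import *
plan([478.3,-265.8,193],27.5)
T=shot('top');S=shot('scene')
cv2.imwrite('pics/c.png',np.hstack([cv2.resize(T['color'][205:295,280:400],(400,300),interpolation=cv2.INTER_CUBIC),cv2.resize(S['color'][220:310,255:375],(400,300),interpolation=cv2.INTER_CUBIC)])[:,:,::-1])
```

```text
t 8.8 pos [ 477.2 -266.2  311.4] rot [-1.7965e+02  1.7000e-01  2.7460e+01] turn z -0.04 then shift [1.200e+00 1.000e-01 1.184e+02] ft [-0.8 -0.2 -1.1] open 0.736
```

View pics/c.png

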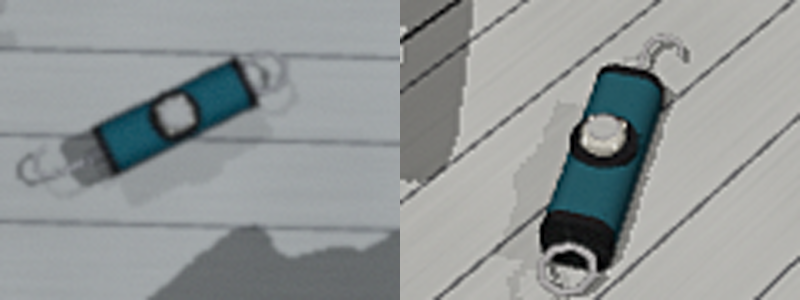

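Boss up and the scale lying by itself (boss at crop (175,115) top, (603,133) scene). Measure the boss from both views while lowering onto the cap.

Call:
{"op": "apply_moves", "data": {"commands": [[0, 0, 0, 0.001, 0, 0.028, 0.07], [0, 0, 0, 0, 0, 0.028, 0.07], [0, 0, 0, 0, 0, 0.028, 0.07], [0, 0, 0, 0, 0, 0.022, 0.07], [0, 0, 0, 0, 0, 0, 0.07]]}}

```text
t: 9.32
eef_pos: [479.3, -265.0, 207.6]
tcp_rot: [-3.139, 0.001, 0.482]
ft_force: [0.2, 0.7, -0.1]
opening: 0.737
```

Run:
```python
from h import *
plan([478.3,-265.8,193],27.5)
from scipy.optimize import least_squares
T=shot('top');S=shot('scene'); rays=[]
for c,roi in((T,(322,225,344,252)),(S,(308,248,330,272))):
    x0,y0,x1,y1=roi
    h=cv2.cvtColor(c['color'],cv2.COLOR_RGB2HSV)[y0:y1,x0:x1]
    m=cv2.inRange(h,(0,0,95),(180,70,255)); n,l,st,ce=cv2.connectedComponentsWithStats(m)
    for i in range(1,n):
        if st[i][4]>5: print(st[i],ce[i].round(1)+[x0,y0],[onz(c,*(ce[i]+[x0,y0]),z).round(1)[:2] for z in(55,50)])
    t=cv2.inRange(cv2.cvtColor(c['color'],cv2.COLOR_RGB2HSV),(85,100,20),(108,255,255)); t[:, :290]=0;t[:,375:]=0;t[:220]=0;t[310:]=0
    p=np.argwhere(t>0)[:,::-1].astype(np.float32)
    hull=cv2.convexHull(p).reshape(-1,2);k=np.zeros_like(t);cv2.fillPoly(k,[hull.astype(np.int32)],255);q=np.argwhere(k>0)[:,::-1]
    W=np.array([onz(c,*a,30)[:2] for a in q]);e,v=np.linalg.eigh(np.cov(W.T));d=v[:,1]*np.sign(v[1,1]);f=np.array([d[1],-d[0]]);al=(W-W.mean(0))@d;pf=(W-W.mean(0))@f
    print('teal hull',W.mean(0).round(1),np.degrees(np.arctan2(d[1],d[0])).round(1),al.min().round(),al.max().round(),pf.min().round(),pf.max().round())
# top-view bias check on caps: colour centroids of cap discs from both views already known
```

```text
t 9.32 pos [ 479.3 -265.   207.6] rot [-1.7983e+02  8.0000e-02  2.7600e+01] turn z 0.1 then shift [-1.2  0.3 14.6] ft [ 0.2  0.7 -0.1] open 0.737
[  0   0  22  11 136] [329.3 228.4] [array([571.1,  69.7]), array([571.6,  69.6])]
[ 5  8 11 12 92] [332.3 238.8] [array([544.2,  61.3]), array([544.5,  61.1])]
[ 5 18 17  9 79] [337.5 248.6] [array([519. ,  47.3]), array([519.2,  47.1])]
teal hull [543.8  61.5] 118.2 -60.0 60.0 -20.0 20.0
[ 0  0  4  9 25] [309.1 251.1] [array([519.6,  68.5]), array([516.3,  71.6])]
[  1   6  14  13 139] [315.5 259.9] [array([545.7,  59.7]), array([542.7,  62.8])]
[20 18  2  6  9] [328.7 269. ] [array([581.2,  59.7]), array([578.5,  62.8])]
teal hull [542.8  66.2] 119.2 -66.0 68.0 -25.0 25.0
```

Boss centre is at about (544.2, 61.2), and both views agree within 1 mm. Lower onto the cap and grip it.

Call:
{"op": "apply_moves", "data": {"commands": [[0, 0, 0, -0.001, 0, 0.006, 0.07], [0, 0, 0, 0, 0, 0.006, 0.07], [0, 0, 0, 0, 0, 0.001, 0.07], [0, 0, 0, 0, 0, 0, 0.07]]}}

```text
t: 9.75
eef_pos: [478.3, -266.0, 196.5]
tcp_rot: [3.141, -0.0, 0.481]
ft_force: [0.4, 0.4, 0.0]
opening: 0.733
```

```bash
python3 -c "
from h import *
plan([478.3,-265.8,193],27.5)"
```

```text
t 9.75 pos [ 478.3 -266.   196.5] rot [ 1.7998e+02 -1.0000e-02  2.7550e+01] turn z 0.05 then shift [ 0.1 -0.2  3.5] ft [0.4 0.4 0. ] open 0.733
```

Call:
{"op": "apply_moves", "data": {"commands": [[0, 0, 0, 0, 0, 0.003, 0.07], [0, 0, 0, 0, 0, 0, 0.05], [0, 0, 0, 0, 0, 0, 0.035], [0, 0, 0, 0, 0, 0, 0.035], [0, 0, 0, 0, 0, 0, 0.035]]}}

```text
t: 10.17
eef_pos: [478.3, -266.0, 193.3]
tcp_rot: [3.142, -0.0, 0.481]
ft_force: [-0.1, -0.6, 0.1]
opening: 0.511
```

Call:
{"op": "apply_moves", "data": {"commands": [[0, 0, 0, 0, 0, 0, 0.03], [0, 0, 0, 0, 0, 0, 0.03], [0, 0, 0, 0, 0, 0, 0.03], [0, 0, 0, 0, 0, 0, 0.03]]}}

```text
t: 10.5
eef_pos: [478.3, -266.0, 193.3]
tcp_rot: [3.142, -0.0, 0.481]
ft_force: [0.3, 0.5, 1.3]
opening: 0.433
```

Call:
{"op": "apply_moves", "data": {"commands": [[0, 0, 0, 0, 0, -0.01, 0.03], [0, 0, 0, 0, 0, -0.025, 0.03], [0, 0, 0, 0, 0, -0.03, 0.03], [0, 0, 0, 0, 0, -0.03, 0.03], [0, 0, 0, 0, 0, 0, 0.03]]}}

```text
t: 10.92
eef_pos: [478.8, -266.3, 293.7]
tcp_rot: [3.135, -0.003, 0.481]
ft_force: [0.3, -0.3, 1.6]
opening: 0.436
```

```bash
python3 -c "
from h import *
plan([544.2,61.2,300],27.5)
S=shot('scene')
P=env.state()['eef_pos']-[0,0,185]; u,v=proj(S,P).astype(int); print(u,v)
cv2.imwrite('pics/g.png',cv2.resize(S['color'][max(v-60,0):v+60,max(u-80,0):u+80],(560,420),interpolation=cv2.INTER_CUBIC)[:,:,::-1])"
```

```text
t 10.92 pos [ 478.8 -266.3  293.7] rot [179.62  -0.2   27.55] turn z 0.05 then shift [ 209.3 -260.3   -6.3] ft [ 0.3 -0.3  1.6] open 0.436
149 330
```

View pics/g.png

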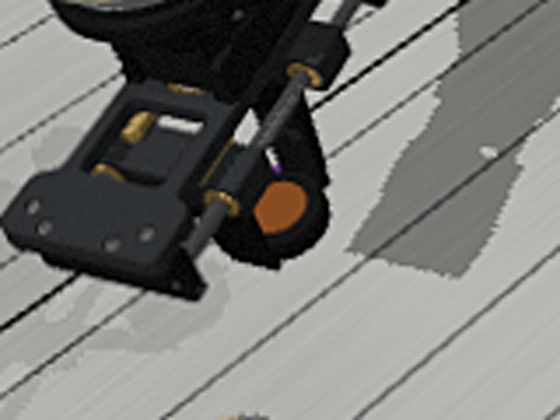

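Cap held (opening 41.4 mm, orange disc at crop (280,207)). Carry it over the boss.

Call:
{"op": "apply_moves", "data": {"commands": [[0, 0, 0, 0.0232, -0.0289, 0, 0.03], [0, 0, 0, 0.0232, -0.0289, 0, 0.03], [0, 0, 0, 0.0232, -0.0289, 0, 0.03], [0, 0, 0, 0.0232, -0.0289, 0, 0.03], [0, 0, 0, 0.0232, -0.0289, 0, 0.03]]}}

```text
t: 11.38
eef_pos: [514.1, -82.6, 287.6]
tcp_rot: [-3.141, 0.001, 0.48]
ft_force: [0.6, -0.2, -0.2]
opening: 0.432
```

Call:
{"op": "apply_moves", "data": {"commands": [[0, 0, 0, 0.0232, -0.0289, 0, 0.03], [0, 0, 0, 0.0232, -0.0289, 0, 0.03], [0, 0, 0, 0.0232, -0.0289, 0, 0.03], [0, 0, 0, 0.0232, -0.0289, 0, 0.03], [0, 0, 0, 0, 0, 0, 0.03]]}}

```text
t: 11.8
eef_pos: [543.4, 66.1, 287.6]
tcp_rot: [-3.141, -0.0, 0.485]
ft_force: [-0.6, -0.3, -0.0]
opening: 0.431
```

Call:
{"op": "apply_moves", "data": {"commands": [[0, 0, 0, 0, 0, 0, 0.03], [0, 0, 0, 0, 0, 0, 0.03]]}}

```text
t: 11.97
eef_pos: [542.8, 61.1, 287.6]
tcp_rot: [-3.141, 0.001, 0.481]
ft_force: [-0.5, -0.2, -0.8]
opening: 0.431
```

Run:
```python
from h import *
plan([544.2,61.2,255],27.5)
S=shot('scene')
h=cv2.cvtColor(S['color'],cv2.COLOR_RGB2HSV); m=cv2.inRange(h,(5,140,60),(18,255,255))
s=env.state()['eef_pos']; zt=s[2]-193.3+15; u,v=proj(S,[s[0],s[1],zt]); print('exp',u,v,zt)
n,l,st,ce=cv2.connectedComponentsWithStats(m)
for i in range(1,n):
    if st[i][4]>15 and np.hypot(*(ce[i]-[u,v]))<40: print(st[i],ce[i],onz(S,*ce[i],zt))
for k in (58,): pass
cv2.imwrite('pics/k.png',cv2.resize(S['color'][190:310,240:400],(640,480),interpolation=cv2.INTER_CUBIC)[:,:,::-1])
```

```text
t 11.97 pos [542.8  61.1 287.6] rot [-1.7997e+02  7.0000e-02  2.7580e+01] turn z 0.08 then shift [ 1.3  0.5 32.6] ft [-0.5 -0.2 -0.8] open 0.431
exp 314.1649174117027 240.44017339127845 109.48972367064823
```

View pics/k.png

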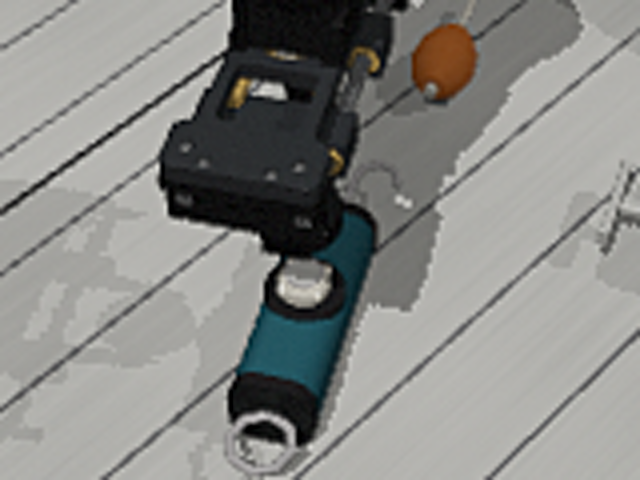

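The held cap sits right over the boss but is hidden behind the finger; the boss is visible at (305,285). Correct by about 1.2 and 0.5 mm, then descend.

Call:
{"op": "apply_moves", "data": {"commands": [[0, 0, 0, 0.0012, 0.0005, 0.012, 0.03], [0, 0, 0, 0, 0, 0.012, 0.03], [0, 0, 0, 0, 0, 0.009, 0.03], [0, 0, 0, 0, 0, 0, 0.03], [0, 0, 0, 0, 0, 0, 0.03]]}}

```text
t: 12.43
eef_pos: [544.4, 60.5, 254.9]
tcp_rot: [-3.141, 0.001, 0.48]
ft_force: [0.5, 0.8, 0.2]
opening: 0.434
```

```bash
python3 -c "
from h import *
plan([544.2,61.1,251],27.5)"
```

```text
t 12.43 pos [544.4  60.5 254.9] rot [-1.7997e+02  6.0000e-02  2.7470e+01] turn z -0.03 then shift [ 0.1 -0.6  3.9] ft [0.5 0.8 0.2] open 0.434
```

Call:
{"op": "apply_moves", "data": {"commands": [[0, 0, 0, 0, -0.0004, 0.002, 0.03], [0, 0, 0, 0, 0, 0.002, 0.03], [0, 0, 0, 0, 0, 0, 0.03]]}}

```text
t: 12.68
eef_pos: [544.2, 61.5, 251.3]
tcp_rot: [3.142, -0.0, 0.481]
ft_force: [0.2, 0.6, -0.7]
opening: 0.432
```

Call:
{"op": "apply_moves", "data": {"commands": [[0, 0, 0, 0, 0, 0.001, 0.03], [0, 0, 0, 0, 0, 0.001, 0.03], [0, 0, 0, 0, 0, 0, 0.03]]}}

```text
t: 12.93
eef_pos: [544.2, 61.7, 249.2]
tcp_rot: [-3.142, -0.0, 0.481]
ft_force: [-0.4, -0.7, -0.6]
opening: 0.428
```

Call:
{"op": "apply_moves", "data": {"commands": [[0, 0, 0, 0, 0, 0.001, 0.03], [0, 0, 0, 0, 0, 0.001, 0.03], [0, 0, 0, 0, 0, 0, 0.03]]}}

```text
t: 13.18
eef_pos: [544.2, 61.7, 247.1]
tcp_rot: [-3.141, 0.0, 0.481]
ft_force: [-1.1, -0.3, -0.1]
opening: 0.431
```

The rim is now about 3 mm below the boss top with no force, so it's centred. Press on to the catches.

Call:
{"op": "apply_moves", "data": {"commands": [[0, 0, 0, 0, 0, 0.001, 0.03], [0, 0, 0, 0, 0, 0, 0.03]]}}

```text
t: 13.35
eef_pos: [544.3, 61.7, 246.5]
tcp_rot: [3.142, -0.0, 0.481]
ft_force: [-0.8, -0.0, 5.5]
opening: 0.431
```

Call:
{"op": "apply_moves", "data": {"commands": [[0, 0, 0, 0, 0, 0.001, 0.03], [0, 0, 0, 0, 0, 0, 0.03]]}}

```text
t: 13.52
eef_pos: [544.1, 61.9, 245.8]
tcp_rot: [-3.141, -0.001, 0.48]
ft_force: [-2.5, 5.4, 9.9]
opening: 0.43
```

Call:
{"op": "apply_moves", "data": {"commands": [[0, 0, 0, 0, 0, 0.0007, 0.03], [0, 0, 0, 0, 0, 0, 0.03]]}}

```text
t: 13.68
eef_pos: [543.9, 62.0, 244.9]
tcp_rot: [-3.141, 0.0, 0.481]
ft_force: [-3.3, 3.4, 6.4]
opening: 0.431
```

Call:
{"op": "apply_moves", "data": {"commands": [[0, 0, 0, 0, 0, 0.0007, 0.03], [0, 0, 0, 0, 0, 0, 0.03]]}}

```text
t: 13.85
eef_pos: [543.9, 62.0, 244.2]
tcp_rot: [-3.141, 0.0, 0.481]
ft_force: [-2.5, 4.1, 5.8]
opening: 0.434
```

Call:
{"op": "apply_moves", "data": {"commands": [[0, 0, 0, 0, 0, 0.0007, 0.03], [0, 0, 0, 0, 0, 0, 0.03]]}}

```text
t: 14.02
eef_pos: [544.0, 61.8, 243.2]
tcp_rot: [-3.141, 0.0, 0.481]
ft_force: [-1.5, 2.8, 1.4]
opening: 0.429
```

The push rose to about 10 N, then dropped: it clicked. Continue to the flange.

Call:
{"op": "apply_moves", "data": {"commands": [[0, 0, 0, 0, 0, 0.001, 0.03], [0, 0, 0, 0, 0, 0, 0.03]]}}

```text
t: 14.18
eef_pos: [544.2, 61.6, 241.8]
tcp_rot: [-3.142, 0.0, 0.481]
ft_force: [-0.8, -0.0, -2.0]
opening: 0.433
```

Call:
{"op": "apply_moves", "data": {"commands": [[0, 0, 0, 0, 0, 0.001, 0.03], [0, 0, 0, 0, 0, 0, 0.03]]}}

```text
t: 14.35
eef_pos: [544.2, 61.5, 240.7]
tcp_rot: [-3.141, 0.0, 0.481]
ft_force: [0.2, -0.6, -1.8]
opening: 0.431
```

Call:
{"op": "apply_moves", "data": {"commands": [[0, 0, 0, 0, 0, 0.001, 0.03], [0, 0, 0, 0, 0, 0, 0.03]]}}

```text
t: 14.52
eef_pos: [544.2, 61.6, 239.9]
tcp_rot: [-3.141, 0.0, 0.481]
ft_force: [-0.7, -0.3, -2.1]
opening: 0.429
```

Call:
{"op": "apply_moves", "data": {"commands": [[0, 0, 0, 0, 0, 0.0007, 0.03], [0, 0, 0, 0, 0, 0, 0.03]]}}

```text
t: 14.68
eef_pos: [544.2, 61.6, 239.4]
tcp_rot: [3.142, -0.0, 0.481]
ft_force: [-0.3, -0.1, -0.4]
opening: 0.431
```

Call:
{"op": "apply_moves", "data": {"commands": [[0, 0, 0, 0, 0, 0.0007, 0.03], [0, 0, 0, 0, 0, 0, 0.03]]}}

```text
t: 14.85
eef_pos: [544.3, 61.7, 239.1]
tcp_rot: [3.141, -0.001, 0.481]
ft_force: [-0.4, -0.2, 4.5]
opening: 0.433
```

Flange contact at 239.1, as predicted. Press more firmly.

Call:
{"op": "apply_moves", "data": {"commands": [[0, 0, 0, 0, 0, 0.001, 0.03], [0, 0, 0, 0, 0, 0, 0.03], [0, 0, 0, 0, 0, 0, 0.03]]}}

```text
t: 15.1
eef_pos: [544.3, 61.7, 238.6]
tcp_rot: [3.141, -0.001, 0.481]
ft_force: [-2.3, 0.2, 10.4]
opening: 0.431
```

Call:
{"op": "apply_moves", "data": {"commands": [[0, 0, 0, 0, 0, 0.0007, 0.03], [0, 0, 0, 0, 0, 0, 0.03], [0, 0, 0, 0, 0, 0, 0.03]]}}

```text
t: 15.35
eef_pos: [544.4, 61.8, 238.6]
tcp_rot: [3.141, -0.002, 0.481]
ft_force: [-3.1, 1.8, 17.3]
opening: 0.433
```

It stops hard: the TCP no longer moves and the push is 17 N. Hold, then check steadiness and take a picture.

Call:
{"op": "apply_moves", "data": {"commands": [[0, 0, 0, 0, 0, 0, 0.03], [0, 0, 0, 0, 0, 0, 0.03], [0, 0, 0, 0, 0, 0, 0.03], [0, 0, 0, 0, 0, 0, 0.03], [0, 0, 0, 0, 0, 0, 0.03]]}}

```text
t: 15.77
eef_pos: [544.4, 61.8, 238.6]
tcp_rot: [3.141, -0.002, 0.481]
ft_force: [-3.5, 1.3, 18.0]
opening: 0.429
```

```bash
python3 -c "
from h import *
plan([544.2,61.1,239],27.5)
S=shot('scene')
cv2.imwrite('pics/f.png',cv2.resize(S['color'][200:305,250:390],(800,600),interpolation=cv2.INTER_CUBIC)[:,:,::-1])"
```

```text
t 15.77 pos [544.4  61.8 238.6] rot [ 1.7995e+02 -1.3000e-01  2.7550e+01] turn z 0.05 then shift [-0.5  0.5 -0.4] ft [-3.5  1.3 18. ] open 0.429
```

View pics/f.png

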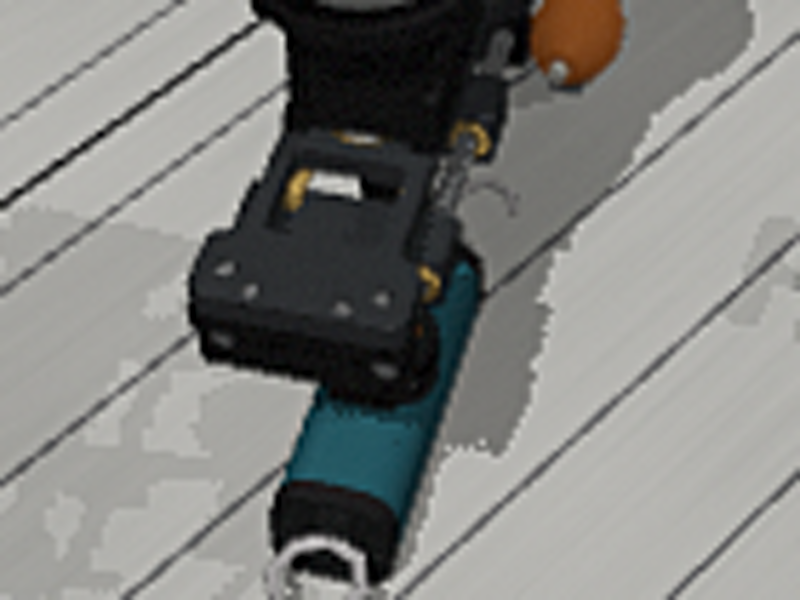

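The cap is seated on the flange at crop (420,360), the scale lies flat, no white boss shows, and the push is a steady 18 N. Hand in.

```bash
python3 -c "
from cell import env
print(env.job_done())"
```

```text
the job is handed in; nothing more can be done
None
```

I rolled the scale boss-up along the table, pressed the black cap onto it until it clicked and bottomed out, and handed in with the gripper still pressing. The hand-in reported no verdict.

- **Roll:** after I lifted the fingers clear, pictures showed the scale lying by itself with the boss up. At the end of the roll the fingers briefly pressed on the scale with 48 N. That is under the 120 N wrist limit. The 40 N limit covers the arm and the gripper's body, so I took it not to apply to the fingertips, but I could not check that.
- **Cap:** the push rose to about 10 N, then fell to about zero (the click). The cap met the flange about where I predicted, with the tool at 239 mm, and stopped hard.
- **Final hold:** it held steady at about 18 N downwards, with the cap in the grip at an opening of about 41 mm, and the last picture shows it seated on the flange. A sideways force of about 3.7 N remained. Time was 15.8 s of the 51 s allowed.
- **Not checked:** the cap's final centring and tilt are inferred from force and height, because the fingers hide most of it. The float looked unmoved in the pictures. I did not re-measure the reel and spool, but the arm did not go near either.

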